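# Key the work plate onto its turntable and pin it

### The arm

A 6-joint arm with a two-finger parallel gripper is mounted at the origin on the work surface. World frame = base frame: x ahead of the robot, y to its left, z up, the work surface at z = 0. Lengths are in m, angles in degrees, forces in N, time in s.
With the tool pointing down it reaches from about 0.375 to 0.9 m from the base axis. Payload 3.1 kg.
Tool frame: the origin (TCP) lies at the very end of the fingers, on their centre line; the grasp point (between the pads) lies 19 mm behind it; z points along the fingers, y is the line along which they close (so a half turn about z gives the same grasp; the last joint's range is limited). The gripper opens to 87 mm and grips with 3 to 60 N. Pads are 19 mm wide; open, the fingers measure 117 mm over their backs; the gripper's body (75 mm by 190 mm) begins 51 mm behind the grasp point.
Start: joints at [62.596, 30.224, 82.088, -0, 67.689, -10.227], TCP at [0.185, 0.597, 0.223] pointing down, gripper open.
Joint ranges: [-176.69, 176.69], [-43.24, 126.21], [12.49, 139.97], [-82, 262], [0, 151.66], [-163.58, 163.58]. Speed limits (degrees/s): [159.86, 159.86, 180, 180, 180, 180].

### API

Orientations are given as a 3x3 rotation matrix whose columns are the frame's x, y, z axes.
In Python, from rig import bot, imaging gives the robot as it stands.
- The arm moves only by the tool drive_tool, never from a script. Its argument "deltas" is text: rows parted by semicolons, each of 5 numbers parted by spaces: the finger opening in mm, from 0 to 87, then the shift along the world's x, y, z in mm, then the turn about the world's z in rad. In form: jaw dx dy dz twist; .... A call has 1 to 12 rows; each row is the pose to reach, as a shift and turn from the pose commanded when the call began; what a row does not reach only later rows make up. A row lasts 1/10 s, in which the tool goes at most 50 mm and 8.59 degrees, less where a joint would pass 70% of its speed; a pose out of reach is approached as far as the arm can. A call with a gripper value outside its range is refused whole. The fingers move at their own pace and stop on an object; the grip force is fixed at half the most. Time passes only in rows, so rows that repeat a pose let the fingers close. It gives the time, the measured TCP pose, the force, the opening and the grip force at its end, in the units of the state.
- bot.read_state(): the state, without advancing time (a new reading comes with each control period).
- imaging.capture(name): name is "scene" or "top" or "wrist"; returns the picture (480x640x3 uint8, red, green, blue); there is no depth.
- imaging.camera_model(name): a dict with "fx", "fy", "cx", "cy" (pixels), "T" (4x4, takes a point from camera to world coordinates). Camera axes: x right, y down, z forward; pixel columns grow to the right and rows downward; lengths in m; the calibration is good to about 2 mm. A picture is of the moment at which its call begins: read the wrist's pose just before it. camera_model takes no time and is no camera call; for the wrist camera it gives the pose at the moment of the call.
- bot.hand_in(): hands the job in; it is judged then, once.
The state is a dict: "time_s": time; "joint_positions": joint angles; "qvel": joint speeds; "tau": joint torques, N m; "position": TCP position; "tcp_rot": TCP orientation; "force": force on the tool from outside, world axes, zero at the start; "moment": the same for the moment, N m; "opening": opening from 0.0 (shut) to 1.0 (fully open); "grasp_force": force on a finger pad.
Only numpy, scipy, OpenCV 4.12 (cv2) and the standard library are available. Lean on these libraries where they do the work, as an engineer would, in place of code of your own. Each camera call takes 0.05 s, during which the arm holds its last target. There are 200 camera calls.

### The job

The round aluminium work plate lies loose on its turntable because the slot underneath is not lined up with the hidden drive bar. Without lifting it off, push it round by its upright studs until it drops over the bar and sits down flush on the turntable; then take the steel locking pin from its wooden stand and stand it upright in the centre hole, fully home with its head down on the plate's hub, and let go. Leave the jar, the hammer and the small wooden block where they are.

Things in the scene. Friction and masses are not known exactly. Their poses are not given: they have to be found in the camera images.
- deck (a point): Centre of the flat top face of the grey fixed turntable (180 mm across, 45 mm high; does not turn), z up. Hidden on it lies a steel drive bar 90 x 30 mm, 10 mm high, centred, in an unknown direction, not this frame's. From its middle rises a fixed tube, 30 mm outside, 16 mm bore, top 31 mm above this face, that keeps the plate centred; the bore is open down to this face.
- work_plate: Loose aluminium plate, 0.5 to 0.85 kg, 172 mm across; origin at the centre of its underside, x towards stud_a. Flat top face 19 mm above the origin. Under it a slot 35 mm wide with straight flats runs along its x axis. At the start it rests level on the drive bar, 10 mm above the deck, turned at least 0.5 rad off the bar. Home, its origin is at the deck's centre.
- stud_a (a point): Half-way up one of the plate's two upright steel studs: 10 mm thick, 30 mm tall above the flat top face, 70 mm from the centre along the plate's +x; this point is 34 mm above the plate's origin. Pushed here (1 to 4 N) the plate turns either way; where slot and bar line up, twice per turn, it falls 10 mm and then cannot turn further: the push meets a hard stop.
- stud_b (a point): The same point of the other stud, 70 mm from the plate's centre in its -x direction. Pushing hard (over about 10 N) against the stop tips the plate up for as long as the push lasts.
- hub_top (a point): Centre of the top of the plate's raised round hub (84 mm across), 33 mm above the plate's origin, at the mouth of a 32 mm hole right through, round the turntable's tube. The tube's 16 mm bore, for the locking pin, is on the same axis, its mouth 2 mm below this point when the plate is home.
- pin_head (a point): Centre of the round knurled head of the loose steel locking pin (0.08 to 0.16 kg): head 36 mm across, 28 mm high; below it a shank 12 mm thick, 30 mm long. z is the pin's axis, up. At the start it stands in the pin stand with its head on the stand's top. Home, with the plate home, this point is 47 mm above the deck and 14 mm above hub_top.
- pin_stand: Fixed wooden block 64 x 64 mm, 48 mm high, with a 16 mm hole 40 mm deep in its middle for the pin; origin at the centre of its underside.
- jar: Bystander: small closed clear jar with a white cap, 56 mm across, 62 mm high; origin at the centre of its underside.
- hammer: Bystander: small hammer, 220 mm long, lying on the bench; origin under its middle.
- hex_block: Bystander: six-sided wooden block, 68 mm across its corners, 42 mm high; origin at the centre of its underside.
There are look-alikes about, which are no part of the job. Leave any purple look-alike of the work_plate alone.

How it is judged (in metres and radians):
On the way, in this order (a step that is already met when the one before it is completed fails the run):
1. the plate has been turned until it dropped over the drive bar and sits flush on the turntable (z of work_plate in the frame of deck between -0.003 and 0.003 m and horizontal distance between work_plate and deck below 0.005 m and angle between work_plate's own z axis and vertical below 0.04 rad), for 0.2 s.
2. the locking pin stands fully home in the centre hole (z of pin_head in the frame of deck between 0.044 and 0.05 m and horizontal distance between pin_head and deck below 0.005 m and angle between pin_head's own z axis and vertical below 0.08 rad), for 0.2 s.
At the end, for the whole second after the job is handed in: The plate sits flush on the turntable (within 3 mm, 5 mm of the axis, tilt under 0.04 rad) and at rest; the locking pin stands upright in the centre hole (within 5 mm of the axis, tilt under 0.08 rad) with its head down on the hub (within 3 mm) (all of step 1 and all of step 2 and linear speed of work_plate below 0.02 m/s); the robot touches nothing.
It fails at once if the work plate is lifted off the tube (more than 25 mm above the deck) (z of work_plate in the frame of deck above 0.025 m).
It fails at once if the jar is moved by more than 25 mm (distance of jar from where it was at the start of the episode above 0.025 m).
It fails at once if the hammer is moved by more than 25 mm (distance of hammer from where it was at the start of the episode above 0.025 m).
It fails at once if the wooden block is moved by more than 25 mm (distance of hex_block from where it was at the start of the episode above 0.025 m).
It also fails if it takes over 64 s, if anything falls off the work surface, if the arm or the gripper's body presses on something with over 40 N, if the wrist force passes 120 N, or if a joint passes its speed limit or range.

## Working session

There is one attempt and no reset: what is moved stays moved. The work goes in short steps, Python scripts to look and compute and a tool call to move; the robot and the scene stay as the last step left them, time stands still between calls to the robot, and variables do not carry over. Pictures are saved under pics/ and viewed, at most 10 in all, crops included, and the job is handed in when it is done.

Besides the shell and the picture viewer there is one more tool, called after ">>>" as name(argument=value, ...) on one line, values as JSON. drive_tool: Moves the arm, as the interface text tells. Its arguments: {"type":"object","properties":{"deltas":{"type":"string"}},"required":["deltas"]}

```bash
mkdir -p pics
cat > h.py <<'E'
import numpy as np, cv2
from rig import bot, imaging
def snap(name,fn):
    m=imaging.camera_model(name); im=imaging.capture(name)
    cv2.imwrite('pics/'+fn,cv2.cvtColor(im,cv2.COLOR_RGB2BGR)); return im,m
def ray(m,u,v,z):
    T=np.array(m['T']); d=T[:3,:3]@[(u-m['cx'])/m['fx'],(v-m['cy'])/m['fy'],1]; o=T[:3,3]
    return o+d*(z-o[2])/d[2]
def proj(m,p):
    T=np.array(m['T']); c=T[:3,:3].T@(np.array(p)-T[:3,3]); return c[0]/c[2]*m['fx']+m['cx'],c[1]/c[2]*m['fy']+m['cy']
E
python3 - <<'E'
from h import *
np.set_printoptions(precision=3,suppress=True)
for n in("top","scene"):
    im,m=snap(n,n+'0.png'); print(n,np.array(m['T']),m['fx'])
s=bot.read_state();print(s['position'],s['tcp_rot'],s['time_s'],s['force'])
E
```

```text
top [[ 0.01  -0.99   0.141  0.408]
 [-1.    -0.013 -0.026  0.081]
 [ 0.028 -0.14  -0.99   1.198]
 [ 0.     0.     0.     1.   ]] 480.4101828683642
scene [[ 0.738  0.519 -0.433  1.207]
 [ 0.675 -0.575  0.462 -0.644]
 [-0.009 -0.633 -0.774  1.258]
 [ 0.     0.     0.     1.   ]] 600.5855003442528
[0.184 0.597 0.222] [[-0.955  0.295 -0.001]
 [ 0.295  0.955 -0.002]
 [ 0.    -0.002 -1.   ]] 0.1 [-0.245 -0.022  0.42 ]
```

View pics/top0.png

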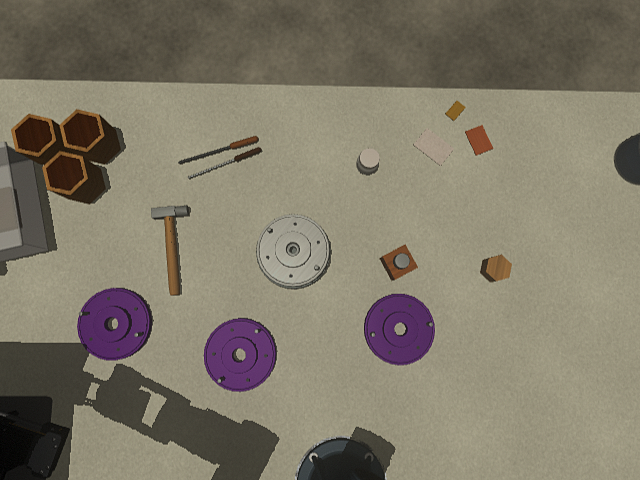

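View pics/scene0.png

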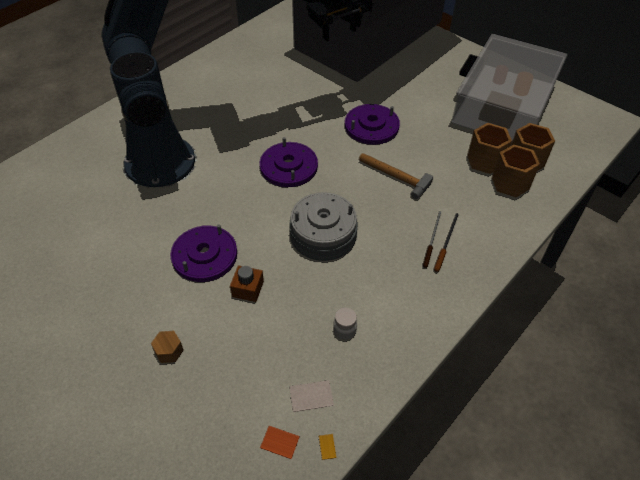

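Top view: the plate hub is at about (292,249), the pin head at (402,261) and the stand around (398,262). The studs look to be near (317,268) and (270,230), so I'll zoom in.

Run:
```python
from h import *
np.set_printoptions(precision=3,suppress=True)
a=cv2.imread('pics/top0.png')[205:295,245:425]; b=cv2.imread('pics/scene0.png')[180:310,220:370]
a=cv2.resize(a,None,fx=4,fy=4,interpolation=3); b=cv2.resize(b,None,fx=1.8,fy=1.8,interpolation=3)
c=np.zeros((600,720,3),np.uint8); c[:360]=a; c[360:594,:270]=b; cv2.imwrite('pics/c1.png',c)
m=imaging.camera_model('top')
print(ray(m,292,249,.088),ray(m,402,261,.076),ray(m,398,262,.048))
print(ray(m,317,268,.104),ray(m,270,230,.104),ray(m,368,156,.062),ray(m,172,250,.02))
```

```text
[0.544 0.118 0.088] [ 0.52  -0.141  0.076] [ 0.52  -0.137  0.048]
[0.499 0.06  0.104] [0.585 0.169 0.104] [ 0.78  -0.063  0.062] [0.546 0.414 0.02 ]
```

View pics/c1.png

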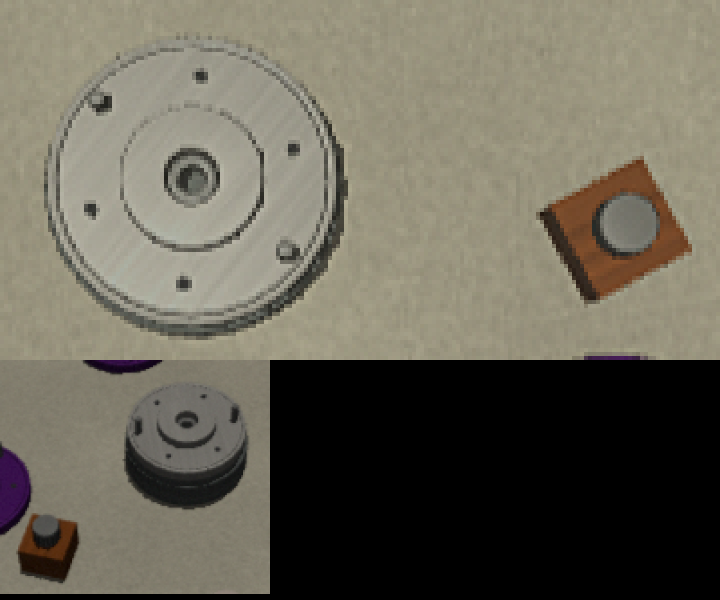

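The zoom puts the studs at top pixels (270,229.5) and (317,266.5) and the plate centre near (0.543,0.116). I'm going above the far stud with the fingers straddling along the tangent.

>>> drive_tool(deltas="30 400 -427 -43 -1.939;30 400 -427 -43 -1.939;30 400 -427 -43 -1.939;30 400 -427 -43 -1.939;30 400 -427 -43 -1.939;30 400 -427 -43 -1.939;30 400 -427 -43 -1.939;30 400 -427 -43 -1.939;30 400 -427 -43 -1.939;30 400 -427 -43 -1.939;30 400 -427 -43 -1.939;30 400 -427 -43 -1.939")

```text
time_s: 1.3
position: [0.5864, 0.1674, 0.1789]
tcp_rot: [[0.512, 0.859, 0.0], [0.859, -0.512, -0.0], [-0.0, 0.0, -1.0]]
force: [0.1, 0.2, 0.1]
opening: 0.346
grasp_force: 0.0
```

>>> drive_tool(deltas="30 0 0 0 -0.129;30 0 0 0 -0.129;30 0 0 0 -0.129")

```text
time_s: 1.6
position: [0.5837, 0.1703, 0.1791]
tcp_rot: [[0.609, 0.793, -0.002], [0.793, -0.609, 0.0], [-0.001, -0.001, -1.0]]
force: [-0.1, 0.8, -0.4]
opening: 0.345
grasp_force: 0.0
```

Run:
```python
from h import *
np.set_printoptions(precision=3,suppress=True)
im,m=snap('wrist','w1.png')
s=bot.read_state();R=np.array(s['tcp_rot']);print(s['position'],R,np.degrees(np.arctan2(R[1,1],R[0,1])),s['time_s'],s['force'],s['opening'],s['joint_positions'])
print(np.array(m['T']),m['fx'])
print([proj(m,p) for p in [(.585,.17,.104),(.499,.06,.104),(.543,.116,.088)]])
```

```text
[0.584 0.171 0.179] [[ 0.609  0.793 -0.001]
 [ 0.793 -0.609 -0.   ]
 [-0.001 -0.001 -1.   ]] -37.514488439353556 1.65 [ 0.637 -0.495 -0.944] 0.3455982286943287 [ 5.779 31.843 87.017  0.009 61.217 43.29 ]
[[ 0.793 -0.591 -0.149  0.623]
 [-0.609 -0.77  -0.191  0.222]
 [-0.001  0.242 -0.97   0.342]
 [ 0.     0.     0.     1.   ]] 406.35012502716387
[(np.float64(325.6382469228018), np.float64(245.01309569101704)), (np.float64(323.6320952735354), np.float64(440.75101729543223)), (np.float64(324.8142972916735), np.float64(335.4110926764264))]
```

View pics/w1.png

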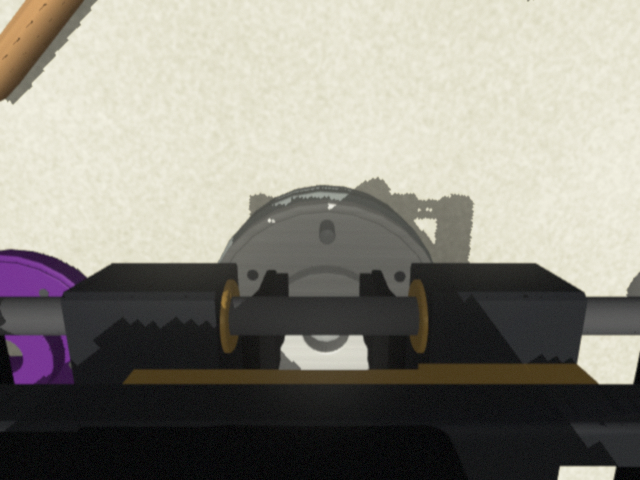

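The wrist view shows the stud centred between the fingers, its top at about (327,240) against a predicted (326,245), so it's within 2 mm. I'll descend to straddle it and print the arc table.

>>> drive_tool(deltas="30 0 0 -50 0;30 0 0 -90 0;18 0 0 -100 0;18 0 0 -100 0;18 0 0 -100 0")

```text
time_s: 2.15
position: [0.5856, 0.1708, 0.081]
tcp_rot: [[0.61, 0.792, 0.003], [0.792, -0.61, 0.0], [0.002, 0.002, -1.0]]
force: [-0.6, -0.5, 0.1]
opening: 0.224
grasp_force: 0.0
```

Run:
```python
import numpy as np
a0=np.radians(52.4);r=69
for k in range(0,60):
    t=.05*k; print(round(t,2),np.round([r*(np.cos(a0+t)-np.cos(a0)),r*(np.sin(a0+t)-np.sin(a0))],1),end=' | ')
```

```text
0.0 [0. 0.] | 0.05 [-2.8  2. ] | 0.1 [-5.7  3.9] | 0.15 [-8.6  5.7] | 0.2 [-11.7   7.3] | 0.25 [-14.8   8.7] | 0.3 [-18.  10.] | 0.35 [-21.3  11.1] | 0.4 [-24.6  12.1] | 0.45 [-28.   12.9] | 0.5 [-31.4  13.5] | 0.55 [-34.8  13.9] | 0.6 [-38.2  14.2] | 0.65 [-41.7  14.3] | 0.7 [-45.1  14.3] | 0.75 [-48.6  14. ] | 0.8 [-52.   13.6] | 0.85 [-55.4  13. ] | 0.9 [-58.8  12.3] | 0.95 [-62.1  11.4] | 1.0 [-65.4  10.3] | 1.05 [-68.6   9.1] | 1.1 [-71.7   7.6] | 1.15 [-74.8   6.1] | 1.2 [-77.8   4.4] | 1.25 [-80.7   2.5] | 1.3 [-83.5   0.5] | 1.35 [-86.2  -1.6] | 1.4 [-88.8  -3.9] | 1.45 [-91.3  -6.3] | 1.5 [-93.7  -8.8] | 1.55 [-95.9 -11.4] | 1.6 [-98.  -14.2] | 1.65 [-99.9 -17. ] | 1.7 [-101.7  -20. ] | 1.75 [-103.4  -23. ] | 1.8 [-104.9  -26.1] | 1.85 [-106.3  -29.3] | 1.9 [-107.4  -32.5] | 1.95 [-108.5  -35.8] | 2.0 [-109.3  -39.1] | 2.05 [-110.   -42.5] | 2.1 [-110.5  -45.9] | 2.15 [-110.9  -49.4] | 2.2 [-111.1  -52.8] | 2.25 [-111.1  -56.3] | 2.3 [-110.9  -59.7] | 2.35 [-110.6  -63.1] | 2.4 [-110.1  -66.5] | 2.45 [-109.4  -69.9] | 2.5 [-108.5  -73.3] | 2.55 [-107.5  -76.6] | 2.6 [-106.4  -79.8] | 2.65 [-105.  -83.] | 2.7 [-103.5  -86.1] | 2.75 [-101.9  -89.1] | 2.8 [-100.1  -92.1] | 2.85 [-98.1 -94.9] | 2.9 [-96.1 -97.7] | 2.95 [ -93.8 -100.3] |
```

At least 0.5 rad is guaranteed before the drop, so the first 0.4 rad goes in one call.

>>> drive_tool(deltas="18 -2.8 2 0 0.05;18 -5.7 3.9 0 0.1;18 -8.6 5.7 0 0.15;18 -11.7 7.3 0 0.2;18 -14.8 8.7 0 0.25;18 -18 10 0 0.3;18 -21.3 11.1 0 0.35;18 -24.6 12.1 0 0.4;18 -24.6 12.1 0 0.4")

```text
time_s: 3.05
position: [0.5625, 0.1825, 0.0823]
tcp_rot: [[0.255, 0.967, 0.007], [0.967, -0.255, 0.001], [0.002, 0.007, -1.0]]
force: [2.3, -0.6, 0.2]
opening: 0.203
grasp_force: 0.9
```

>>> drive_tool(deltas="18 -3.4 0.8 0 0.05;18 -6.8 1.4 0 0.1;18 -6.8 1.4 0 0.1")

```text
time_s: 3.35
position: [0.5556, 0.1839, 0.0818]
tcp_rot: [[0.158, 0.987, 0.006], [0.987, -0.158, 0.001], [0.002, 0.006, -1.0]]
force: [2.6, -0.4, 2.6]
opening: 0.209
grasp_force: 1.1
```

Run:
```python
from h import *
s=bot.read_state();print(s['force'],s['moment'],s['position'],s['opening'])
im,m=snap('top','t2.png'); im2,m2=snap('scene','s2.png')
c=np.zeros((600,720,3),np.uint8)
c[:360,:400]=cv2.resize(cv2.imread('pics/top0.png' if 0 else 'pics/t2.png')[205:295,240:340],None,fx=4,fy=3.6+.4,interpolation=3)
c[:360,400:]=cv2.resize(cv2.imread('pics/s2.png')[180:270,280:360],None,fx=4,fy=4,interpolation=3)
cv2.imwrite('pics/c2.png',c)
```

```text
[ 2.60865871 -0.40861384  2.61729547] [-0.19484129 -0.33009827 -0.02972833] [0.55561703 0.18388706 0.08183144] 0.20871375996407465
```

View pics/c2.png

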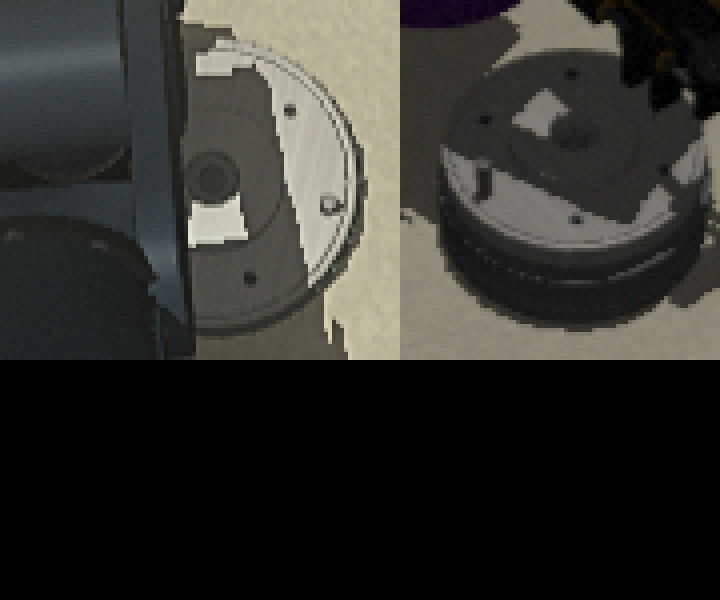

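The plate follows the push (far stud now at crop (330,205)) with about 2.6 N of drag. Carrying on in small increments while watching the force.

>>> drive_tool(deltas="18 -3.4 0.4 0 0.05;18 -6.8 0.7 0 0.1;18 -10.3 0.8 0 0.15")

```text
time_s: 3.75
position: [0.5455, 0.1847, 0.0809]
tcp_rot: [[0.007, 1.0, 0.006], [1.0, -0.007, 0.001], [0.001, 0.006, -1.0]]
force: [3.7, -0.3, 2.5]
opening: 0.208
grasp_force: 1.8
```

>>> drive_tool(deltas="18 -3.4 0 0 0.05;18 -6.9 -0.3 0 0.1;18 -10.3 -0.7 0 0.15")

```text
time_s: 4.05
position: [0.5352, 0.1842, 0.0809]
tcp_rot: [[-0.142, 0.99, 0.006], [0.99, 0.142, 0.001], [0.0, 0.006, -1.0]]
force: [3.9, -0.7, 2.4]
opening: 0.208
grasp_force: 1.8
```

>>> drive_tool(deltas="18 -3.4 -0.6 0 0.05;18 -6.8 -1.3 0 0.1;18 -10.1 -2.2 0 0.15")

```text
time_s: 4.35
position: [0.5251, 0.182, 0.0808]
tcp_rot: [[-0.288, 0.957, 0.006], [0.958, 0.288, 0.001], [-0.001, 0.006, -1.0]]
force: [3.2, 0.5, 2.7]
opening: 0.21
grasp_force: 1.7
```

>>> drive_tool(deltas="18 -3.3 -1.1 0 0.05;18 -6.5 -2.3 0 0.1;18 -9.6 -3.8 0 0.15")

```text
time_s: 4.65
position: [0.5153, 0.1781, 0.0807]
tcp_rot: [[-0.428, 0.904, 0.005], [0.904, 0.428, 0.001], [-0.001, 0.005, -1.0]]
force: [2.9, -0.5, 2.0]
opening: 0.208
grasp_force: 1.6
```

>>> drive_tool(deltas="18 -3.1 -1.5 0 0.05;18 -6.1 -3.2 0 0.1;18 -9 -5.1 0 0.15")

```text
time_s: 4.95
position: [0.5062, 0.1729, 0.0805]
tcp_rot: [[-0.558, 0.829, 0.005], [0.83, 0.558, 0.001], [-0.002, 0.005, -1.0]]
force: [3.6, -0.8, 1.0]
opening: 0.206
grasp_force: 1.5
```

>>> drive_tool(deltas="18 -2.8 -2 0 0.05;18 -5.5 -4.1 0 0.1;18 -8.1 -6.4 0 0.15")

```text
time_s: 5.25
position: [0.4964, 0.1666, 0.08]
tcp_rot: [[-0.676, 0.737, 0.001], [0.737, 0.676, 0.001], [-0.0, 0.002, -1.0]]
force: [2.9, 4.0, -3.3]
opening: 0.209
grasp_force: 2.4
```

The force pattern changed, so this may be the drop. Checking with the scene camera.

Run:
```python
from h import *
s=bot.read_state();print(s['force'],s['moment'],s['position'],s['opening'])
im,m=snap('scene','s3.png')
c=np.hstack([cv2.resize(cv2.imread('pics/'+f)[180:270,280:365],None,fx=4.5,fy=4.5,interpolation=3) for f in('s2.png','s3.png')])
cv2.imwrite('pics/c3.png',c)
```

```text
[ 2.8904639   3.96179515 -3.2805581 ] [ 0.59012128 -0.49832428  0.05086688] [0.49643819 0.16655223 0.07996218] 0.20903601003284694
```

View pics/c3.png

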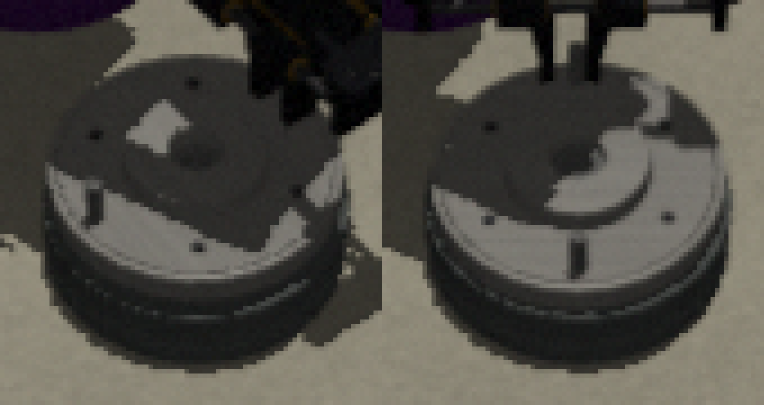

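In the right-hand crop the plate looks lower, with its top rim 55→62 px. I'm easing off the push to let it settle, then lifting clear to measure.

>>> drive_tool(deltas="18 2.6 2.2 0 -0.04;18 2.6 2.2 0 -0.04;24 2.6 2.2 0 -0.04;24 2.6 2.2 0 -0.04")

```text
time_s: 5.7
position: [0.4979, 0.1685, 0.0795]
tcp_rot: [[-0.646, 0.764, -0.001], [0.764, 0.646, -0.0], [0.001, -0.001, -1.0]]
force: [-0.0, -0.3, -0.8]
opening: 0.262
grasp_force: 0.0
```

Run:
```python
from h import *
s=bot.read_state();print(s['force'],s['moment'],s['position'],s['opening'])
im,m=snap('scene','s4.png')
# register ROI of the front rim (rows 235-270) vs s2 : vertical gradient column profiles of lower rim
f=lambda n:cv2.cvtColor(cv2.imread('pics/'+n),cv2.COLOR_BGR2GRAY)
for n in('scene0.png','s2.png','s3.png','s4.png'):
    g=f(n)[225:265,318:332].mean(1); print(n,np.round(g).astype(int))
```

```text
[-0.0310673  -0.2792482  -0.84210271] [-0.07823795  0.00087163  0.01885679] [0.49789851 0.16845355 0.07950824] 0.26242886108851093
scene0.png [ 62  41  38  50 100 108 108 108 108 109 110 109 110 110 109  98 114  72
  41  37  37  33  25  23  23  44  29  22  22  22  22  24  25  24  23  31
  44  80 119 124]
s2.png [ 43  43  43  43  54  66  76  83  94 100 102 118 121 120 119 106 124  69
  43  41  41  34  28  26  26  49  32  25  24  26  26  26  28  26  26  35
  48  89 130 136]
s3.png [123 110  65  44  44  63 108 111 102  96  95  94  94  93  95  97 101 103
 125  80  47  43  43  35  42  51  32  25  25  24  26  27  27  26  25  34
  47  87 129 135]
s4.png [123 118  85  51  42  51  99 110 104  96  95  94  93  92  94  99  98 106
 126  99  54  41  43  41  47  52  32  25  25  24  27  26  27  26  26  34
  48  87 129 134]
```

Run:
```python
from h import *
m=imaging.camera_model('scene'); f=np.array([.433,-.462])/np.hypot(.433,.462)
p=np.array([.543,.116])+.086*f
for z in(.074,.069,.064): print(proj(m,[*p,z]))
```

```text
(np.float64(321.85451619991807), np.float64(242.73162124030412))
(np.float64(321.83583671690616), np.float64(243.95965531852124))
(np.float64(321.8172531200638), np.float64(245.18138560965045))
```

The measured rim shift is 2.6 px and 10 mm would give 2.45, so the plate is home. Next, lift and go above the pin.

>>> drive_tool(deltas="24 0 0 50 0;24 0 0 90 0;60 20 -50 90 0;60 22 -100 90 0;60 22 -150 90 0;60 22 -200 80 0;60 22 -250 70 0;60 22 -290 60 0;60 22 -309 60 0;60 22 -309 60 0;60 22 -309 60 0")

```text
time_s: 6.85
position: [0.5198, -0.1404, 0.1394]
tcp_rot: [[-0.645, 0.764, -0.001], [0.764, 0.645, 0.001], [0.001, -0.0, -1.0]]
force: [-0.3, 0.5, -1.0]
opening: 0.69
grasp_force: 0.0
```

Run:
```python
from h import *
s=bot.read_state();R=np.array(s['tcp_rot']);print(s['force'],s['position'],s['opening'],R.round(3))
im,m=snap('wrist','w5.png'); im2,m2=snap('top','t5.png')
print([proj(m,p) for p in [(.52,-.141,.076),(.543,.116,.078)]])
c=np.zeros((600,640,3),np.uint8); c[:480]=cv2.imread('pics/w5.png')
c=c[:480]; 
cv2.imwrite('pics/c5.png',np.hstack([c[100:400,150:550],cv2.resize(cv2.imread('pics/t5.png')[200:300,250:380],(390,300),interpolation=3)]))
```

```text
[-0.3354865   0.53862485 -1.01582171] [ 0.51983696 -0.14037835  0.13940102] 0.6896556327131892 [[-0.645  0.764 -0.001]
 [ 0.764  0.645  0.001]
 [ 0.001 -0.    -1.   ]]
[(np.float64(324.41463207409583), np.float64(253.64064201782273)), (np.float64(717.6780282932826), np.float64(-119.28444249385706))]
```

View pics/c5.png

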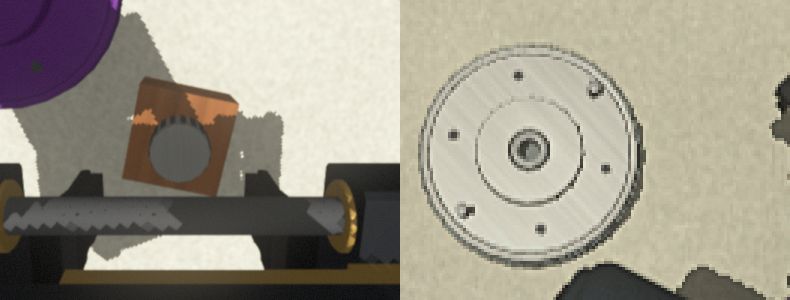

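The wrist view shows the head top at full-image (330,252), about 3 mm from the prediction. In the top view the plate is clear with its bore at (293,249.7). Refining both points.

Run:
```python
from h import *
np.set_printoptions(precision=4,suppress=True)
w=imaging.camera_model('wrist');t=imaging.camera_model('top');s=imaging.camera_model('scene')
print('pin',ray(w,330,252,.076),ray(t,402,261,.076))
print('bore',ray(t,293,249.7,.076),'studs',ray(t,315,229.3,.094),ray(t,271,270.3,.094))
# scene: fit the stud/hub from s4: bright hole contrast
im=cv2.imread('pics/t5.png'); g=cv2.cvtColor(im,6)
G=cv2.resize(g[200:300,240:345],None,fx=6,fy=6,interpolation=2)
c=cv2.HoughCircles(G,cv2.HOUGH_GRADIENT,1.5,60,param1=120,param2=40,minRadius=90,maxRadius=235)
for x in c[0][:4]: u,v=x[0]/6+240,x[1]/6+200; print(u,v,x[2]/6,[ray(t,u,v,z)for z in(.078,.064)])
```

```text
pin [ 0.522 -0.137  0.076] [ 0.5202 -0.1408  0.076 ]
bore [0.5437 0.1162 0.076 ] studs [0.59   0.0653 0.094 ] [0.4932 0.1652 0.094 ]
293.125 251.375 35.45 [array([0.5395, 0.1158, 0.078 ]), array([0.5411, 0.1162, 0.064 ])]
282.625 251.375 27.4 [array([0.5392, 0.1403, 0.078 ]), array([0.5408, 0.1411, 0.064 ])]
302.125 246.125 27.199999 [array([0.5522, 0.0949, 0.078 ]), array([0.554 , 0.0951, 0.064 ])]
308.125 258.625 22.800001 [array([0.5229, 0.0804, 0.078 ]), array([0.5243, 0.0804, 0.064 ])]
```

>>> drive_tool(deltas="60 2 1 -40 0;60 2 1 -80 0;60 2 1 -87 0;60 2 1 -87 0")

```text
time_s: 7.35
position: [0.5214, -0.1379, 0.0518]
tcp_rot: [[-0.647, 0.762, -0.003], [0.762, 0.647, 0.002], [0.003, -0.001, -1.0]]
force: [-0.3, -0.1, 0.5]
opening: 0.686
grasp_force: 0.0
```

>>> drive_tool(deltas="30 0 0 0 0;30 0 0 0 0;30 0 0 0 0;30 0 0 0 0;30 0 0 0 0;30 0 0 0 0;30 0 0 0 0")

```text
time_s: 8.05
position: [0.5231, -0.1399, 0.0537]
tcp_rot: [[-0.646, 0.764, 0.002], [0.764, 0.646, -0.001], [-0.002, 0.001, -1.0]]
force: [0.5, 1.4, 7.1]
opening: 0.408
grasp_force: 30.0
```

>>> drive_tool(deltas="30 0 0 30 0;30 0 0 60 0;30 0 0 95 0;30 0 0 95 0")

```text
time_s: 8.45
position: [0.5251, -0.141, 0.1517]
tcp_rot: [[-0.646, 0.763, 0.008], [0.763, 0.646, -0.004], [-0.009, 0.004, -1.0]]
force: [0.5, -0.3, -1.0]
opening: 0.409
grasp_force: 30.0
```

Run:
```python
from h import *
s=bot.read_state();print(s['force'],s['position'],s['opening'],s['grasp_force'],s['time_s'])
```

```text
[ 0.47253201 -0.25950091 -1.03543792] [ 0.52506805 -0.14098015  0.15165715] 0.40854157633162896 29.998590415343642 8.45
```

Grip confirmed (35.6 mm opening, 30 N). Moving above the bore, then taking a close look.

>>> drive_tool(deltas="30 5 50 0 0;30 10 100 0 0;30 15 150 0 0;30 18 200 0 0;30 20 240 0 0;30 20 256 0 0;30 20 256 0 0;30 20 256 0 0;30 20 256 0 0")

```text
time_s: 9.35
position: [0.5422, 0.1149, 0.1471]
tcp_rot: [[-0.645, 0.765, -0.001], [0.765, 0.645, -0.001], [0.0, -0.001, -1.0]]
force: [0.4, -1.0, -1.0]
opening: 0.404
grasp_force: 30.0
```

Run:
```python
from h import *
s=bot.read_state();print(s['force'],s['position'],s['opening'],s['tcp_rot'])
im,m=snap('wrist','w6.png'); P=s['position']
im2,m2=snap('scene','s6.png')
R=np.array(s['tcp_rot'])
hd=lambda d:proj(m,np.array(P)-R[:,2]*d)
print('bore',proj(m,(.543,.116,.078)),'TCP',proj(m,P),'rim far',proj(m,(.543+.086*.645,.116-.086*.764,.064)))
a=proj(m2,(.543,.116,.076)),proj(m2,P); print(a)
u,v=map(int,a[1])
b=cv2.resize(cv2.imread('pics/s6.png')[180:270,270:370],(444,400),interpolation=3)
cv2.imwrite('pics/c6.png',np.hstack([cv2.imread('pics/w6.png')[80:480,150:500],b]))
```

```text
[ 0.44042077 -0.99236091 -0.95777628] [0.54221946 0.11486364 0.1471292 ] 0.4038582880529679 [[-6.44503798e-01  7.64600580e-01 -8.99058120e-04]
 [ 7.64601095e-01  6.44503561e-01 -5.70384323e-04]
 [ 1.43329976e-04 -1.05503568e-03 -9.99999433e-01]]
bore (np.float64(327.2038099031575), np.float64(249.2286184473757)) TCP (np.float64(325.16707527424836), np.float64(293.6555794265213)) rim far (np.float64(326.85661638341554), np.float64(366.2039308361973))
((np.float64(320.98121181606365), np.float64(216.0245210452414)), (np.float64(320.67906111658084), np.float64(197.59855863592966)))
```

View pics/c6.png

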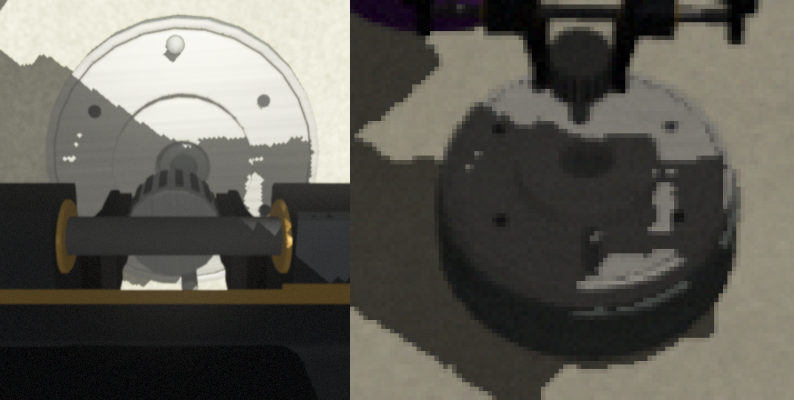

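Wrist crop: bore at full-image (333,245), head centre at about (327,270). In the scene view the shank tip is at u≈321.8 and the hole at 323.2. All cameras agree the bore is about 3.5 mm further along tool +y. I'll shift, go lower and compare up close.

>>> drive_tool(deltas="30 2.7 2.3 -10 0;30 2.7 2.3 -24 0;30 2.7 2.3 -24 0;30 2.7 2.3 -24 0")

```text
time_s: 9.85
position: [0.5448, 0.1183, 0.123]
tcp_rot: [[-0.645, 0.764, -0.001], [0.764, 0.645, -0.0], [0.001, -0.001, -1.0]]
force: [0.5, 0.8, -0.5]
opening: 0.407
grasp_force: 30.0
```

Run:
```python
from h import *
s=bot.read_state();P=np.array(s['position']);print(s['force'],P)
im,m=snap('wrist','w7.png'); im2,m2=snap('scene','s7.png')
for z in(P[2]-.035,.078,.076): print('axis scene',proj(m2,[P[0],P[1],z]),'wrist',proj(m,[P[0],P[1],z]))
print('head top wrist',proj(m,[P[0],P[1],P[2]+.023]))
a=cv2.resize(cv2.imread('pics/s7.png')[190:240,300:345],(540,600),interpolation=3)
b=cv2.imread('pics/w7.png')[170:350,250:410]
b=cv2.resize(b,(256,288)); b=np.vstack([b,np.zeros((312,256,3),np.uint8)])
a=cv2.convertScaleAbs(np.hstack([a,b]),alpha=1.7)
cv2.imwrite('pics/c7.png',a)
```

```text
[ 0.52238095  0.79024265 -0.48067798] [0.5448065  0.11830642 0.12297193]
axis scene (np.float64(322.14116276545565), np.float64(212.85135090128125)) wrist (np.float64(325.00897886419676), np.float64(267.9696059905374))
axis scene (np.float64(322.103629822608), np.float64(215.37374696824324)) wrist (np.float64(324.9822358146286), np.float64(262.1216116123415))
axis scene (np.float64(322.09614701016704), np.float64(215.87662831030576)) wrist (np.float64(324.9771567492481), np.float64(261.01095496429593))
head top wrist (np.float64(325.23245009715015), np.float64(316.83682701072314))
```

View pics/c7.png

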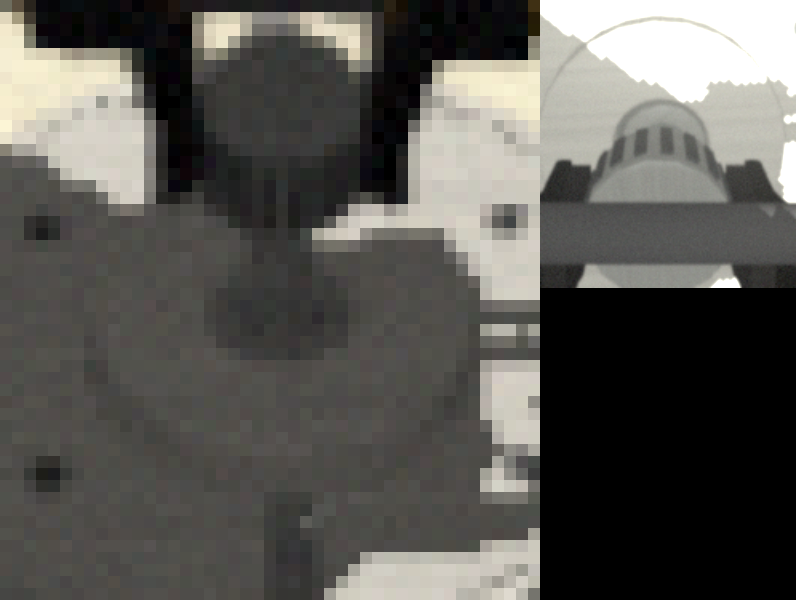

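The zoom shows lateral alignment is good: hole centre x≈278, shank x≈281, a difference of about 0.5 mm. Checking the depth direction numerically.

Run:
```python
from h import *
P=np.array(bot.read_state()['position'])
s=imaging.camera_model('scene');w=imaging.camera_model('wrist')
def circ(m,z,r,dx=0):
    # dx: shift along world dir (.645,-.764) (toward scene cam)
    a=np.linspace(0,6.28,200); c=P[:2]+dx*np.array([.645,-.764])
    q=np.array([proj(m,[c[0]+r*np.cos(t),c[1]+r*np.sin(t),z]) for t in a]); return q.min(0).round(1),q.max(0).round(1)
hb=P[2]-.005
for n,m in(('scene',s),('wrist',w)):
    print(n,'headtop',*circ(m,hb+.028,.018),'headbot',*circ(m,hb,.018))
    for dx in(0,.003): print(dx,'hole',*circ(m,.078,.016,dx),'hub',*circ(m,.078,.042,dx))
print('measured scene: headtop low 202.9 headbot low 209.3; hole v 212.9..220; wrist: hole top 232.5, hub top',170+18/1.6,'headbot top',170+125/1.6,'headtop top',170+158/1.6)
```

```text
scene headtop [315.4 192.2] [329.8 202.9] headbot [315.4 199.7] [329.6 210.3]
0 hole [316.1 210.8] [328.5 220.2] hub [306.1 203.3] [338.6 228. ]
0.003 hole [316.1 211.6] [328.5 221.1] hub [306.  204.2] [338.6 228.9]
wrist headtop [276.9 270.9] [373.8 360.4] headbot [284.1 249.9] [366.1 327. ]
0 hole [295.  232.5] [354.7 289.6] hub [246.5 183. ] [403.3 333.1]
0.003 hole [295.1 238.1] [354.6 294.8] hub [246.7 188.9] [403. 338.]
measured scene: headtop low 202.9 headbot low 209.3; hole v 212.9..220; wrist: hole top 232.5, hub top 181.25 headbot top 248.125 headtop top 268.75
```

Depth agrees to within about 1 mm. Descending gently.

>>> drive_tool(deltas="30 0 0 -6 0;30 0 0 -11 0;30 0 0 -16 0;30 0 0 -16 0")

```text
time_s: 10.35
position: [0.5448, 0.1187, 0.1068]
tcp_rot: [[-0.646, 0.764, -0.001], [0.764, 0.646, -0.0], [0.001, -0.001, -1.0]]
force: [0.2, 0.0, -0.8]
opening: 0.405
grasp_force: 30.0
```

>>> drive_tool(deltas="30 0 0 -6 0;30 0 0 -12 0;30 0 0 -18 0;30 0 0 -20 0;30 0 0 -20 0")

```text
time_s: 10.85
position: [0.5448, 0.1187, 0.087]
tcp_rot: [[-0.646, 0.764, -0.001], [0.764, 0.646, -0.0], [0.001, -0.001, -1.0]]
force: [0.3, -0.1, -2.1]
opening: 0.407
grasp_force: 30.0
```

In the bore with no resistance. Lowering the last few millimetres.

>>> drive_tool(deltas="30 0 0 -2 0;30 0 0 -4 0;30 0 0 -4 0")

```text
time_s: 11.15
position: [0.545, 0.1187, 0.0837]
tcp_rot: [[-0.646, 0.764, 0.0], [0.764, 0.646, 0.0], [-0.0, 0.0, -1.0]]
force: [-0.2, 0.3, -0.6]
opening: 0.404
grasp_force: 30.0
```

Opening lets it drop the last bit; then retreat.

>>> drive_tool(deltas="60 0 0 0 0;60 0 0 0 0;60 0 0 0 0;60 0 0 0 0;60 0 0 40 0;60 0 0 80 0;60 0 0 120 0;60 0 -50 120 0;60 0 -100 120 0;60 0 -150 120 0;60 0 -200 120 0;60 0 -200 120 0")

```text
time_s: 12.35
position: [0.546, -0.0876, 0.2039]
tcp_rot: [[-0.641, 0.768, 0.002], [0.768, 0.641, -0.003], [-0.004, -0.0, -1.0]]
force: [0.3, 1.2, 0.3]
opening: 0.689
grasp_force: 0.0
```

Run:
```python
from h import *
s=bot.read_state();print(s['force'],s['position'],s['opening'],s['time_s'])
t,mt=snap('top','t9.png'); c,mc=snap('scene','s9.png')
print(proj(mt,(.5445,.118,.106)),proj(mc,(.5445,.118,.106)))
for n,r,m in(('top',.018,mt),('scene',.018,mc)):
  for z in(.106,.110,.078):
    q=np.array([proj(m,[.5447+r*np.cos(a),.1185+r*np.sin(a),z]) for a in np.linspace(0,6.28,99)]);print(n,z,q.min(0).round(1),q.max(0).round(1))
a=cv2.resize(cv2.imread('pics/t9.png')[205:295,245:340],(400,379),interpolation=3)
b=cv2.resize(cv2.imread('pics/s9.png')[175:270,275:370],(379,379),interpolation=3)
cv2.imwrite('pics/c9.png',cv2.convertScaleAbs(np.hstack([a,b]),alpha=1.3))
```

```text
[0.2932502  1.19098514 0.28149934] [ 0.54600447 -0.08763925  0.20389445] 0.68885607241232 12.35
(np.float64(291.8422345115162), np.float64(247.75080751782681)) (np.float64(322.04011244163246), np.float64(208.23316617739323))
top 0.106 [283.7 239.9] [299.5 255.5]
top 0.11 [283.7 239.6] [299.5 255.3]
top 0.078 [284.3 241.6] [299.7 256.8]
scene 0.106 [315.2 202.9] [329.3 213.5]
scene 0.11 [315.2 201.8] [329.3 212.5]
scene 0.078 [315.2 210.1] [329.1 220.6]
```

View pics/c9.png

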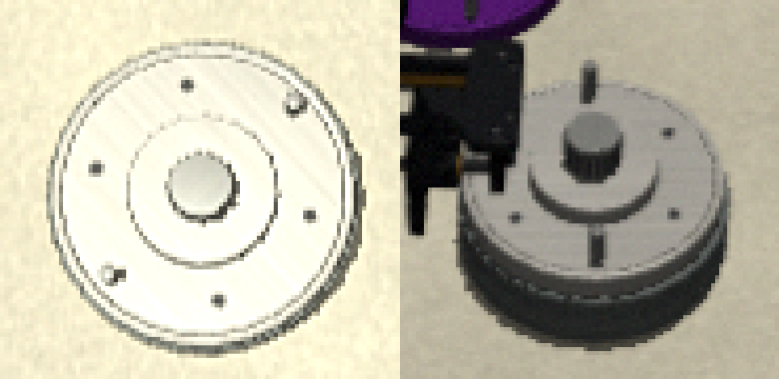

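The pin stands upright and its head is down on the hub. In the scene view the head bottom edge is at v≈220.6, exactly as predicted for z=0.078. The plate is flush and the gripper is clear.

```bash
python3 -c "
from rig import bot; print(bot.hand_in())"
```

```text
the job is handed in; nothing more can be done
None
```

The plate has dropped over the bar and sits flush, the locking pin stands home in the centre hole with its head on the hub, and the gripper is clear; I handed the job in at about 12.5 s, and no verdict came back.

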